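# Clear the needle tube and stack the bobbin boxes

## Robot

A 7-joint arm with a two-finger parallel gripper is mounted at the origin on the work surface. World frame = base frame: x ahead of the robot, y to its left, z up, the work surface at z = 0. Lengths are in mm, angles in rad, forces in N, time in s.
With the tool pointing down it reaches from about 400 to 900 mm from the base axis. Payload 5.6 kg.
Tool frame: the origin (TCP) lies at the very end of the fingers, on their centre line; the grasp point (between the pads) lies 19 mm behind it (ctrl.grip_depth is the distance from the TCP to the grasp point, in mm); x points along the fingers, y is the direction in which the jaws open and shut, and the axes are right-handed (so a half turn about x gives the same grasp; the last joint's range is limited). The gripper opens to 92 mm and grips with 3 to 60 N. Pads are 20 mm wide; open, the fingers measure 128 mm over their backs; the gripper's body (75 mm by 189 mm) begins 69 mm behind the grasp point.
Start: joints at [-1.3, 0.468, -0.012, 1.603, 0.006, 1.071, -0.056], TCP at [200.68, 618.253, 214.592] pointing down, gripper open.
Joint ranges: [-2.53, 2.53], [-0.31, 2.02], [-1.57, 1.55], [0.28, 2.44], [-1.29, 4.43], [0.15, 1.84], [-2.92, 2.92]. Speed limits (rad/s): [2.57, 2.57, 3.14, 3.14, 3.14, 3.14, 3.14].

## Interface

Orientations are given as [roll, pitch, yaw] about the fixed x, y, z axes, in that order (R = Rz(yaw) Ry(pitch) Rx(roll)).
In Python, from cell import ctrl gives the robot as it stands.
- The arm moves only by the tool send_rows, never from a script. Its argument "plan" is a list of rows, each a list of 2 entries, a list of its own where there are three numbers: the shift along the tool's x, y, z in mm, then the turn, a rotation vector about the tool's x, y, z in degrees. In form: [[[x, y, z], [rx, ry, rz]], ...]. A call has 1 to 10 rows; each row is the pose to reach, as a shift and turn from the pose measured when the call began, along the tool's axes at that moment; what a row does not reach only later rows make up. A row lasts 1/10 s, in which the tool goes at most 50 mm and 8.59 degrees, less where a joint would pass 70% of its speed; a pose out of reach is approached as far as the arm can. A call with a gripper value outside its range is refused whole. "gripper" is the closure, from -1 (fully open) to 1 (shut), so that 0 is half open, set as the call begins (left out, the last holds). The fingers move at their own pace and stop on an object; the grip force is fixed at half the most. Time passes only in rows, so rows that repeat a pose let the fingers close. It gives the time, the measured TCP pose, the force and the opening at its end, in the units of the state.
- ctrl.get_state(): the state, without advancing time (a new reading comes with each control period).
- ctrl.snapshot(name): name is "scene" or "side" or "wrist"; returns a dict with "pixels" (480x640x3 uint8, red, green, blue), "depth" (480x640 float32, mm along the optical axis (not along the pixel's ray), 0 where there is no reading), "intrinsics" (3x3 intrinsics, pixels), "D" ([k1, k2, p1, p2, k3] as OpenCV has them; the pictures are not rectified), "cam_to_world" (4x4, takes a point from camera to world coordinates); the wrist camera has in their place "T_tool_cam" (4x4, takes a point from camera to tool coordinates, whose origin is the TCP and whose axes are the tool frame's). Camera axes: x right, y down, z forward; pixel columns grow to the right and rows downward; lengths in mm; the calibration is good to about 2 mm. A picture is of the moment at which its call begins: read the wrist's pose just before it.
- ctrl.finish_job(): hands the job in, once; it reports no verdict.
The state is a dict: "time": time; "joint_pos": joint angles; "joint_vel": joint speeds; "joint_torque": joint torques, N m; "ee_pos": TCP position; "tool_rot": TCP orientation; "ft_force": force on the tool from outside, world axes, zero at the start; "wrist_torque": the same for the moment, N m; "opening": finger opening in mm.
Only numpy, scipy, OpenCV 4.12 (cv2) and the standard library are available. Lean on these libraries where they do the work, as an engineer would, in place of code of your own. Each camera call takes 0.05 s, during which the arm holds its last target. There are 200 camera calls.

## Task

Lift the needle tube out of the blue bobbin box and put it in the green bin. Then stack the yellow bobbin box on the blue one, cut corners over cut corners, so that its skirt drops over the raised top and it sits fully down; do not tip the boxes over, leave the blue box standing on the bench and leave the cone, jar and screwdriver alone.

Things in the scene. Friction and masses are not known exactly. Their poses are not given: they have to be found in the camera images.
- blue_box: Blue bobbin box, loose, needle tube standing in its well. 112 (x) x 62 (y) mm. Origin: centre of underside, z up. Both corners of its +x end are cut at 45 degrees (14 mm legs), -x corners square. Straight sides to a flat shoulder at z 38; on it a plinth of the same outline inset 6 mm (100 x 50), 8 mm high, upper 5 mm tapering in by 3. Central square well 24 mm wide, floor at z 12. 0.25-0.49 kg.
- yellow_box: Yellow bobbin box, identical to the blue one (same size, cut corners, origin, axes, mass), well empty, standing on the bench. Underneath both have an open skirt 10 mm deep, walls 4 mm (inside 104 x 54, same cut corners): it drops over the plinth below with 2 mm play a side until its rim rests on the lower shoulder. Turned end for end it does not go on.
- blue_key (a point): Blue box, middle of its +x (cut-corner) end at shoulder height: box frame (56, 0, 38) mm.
- yellow_key (a point): Yellow box, middle of its +x (cut-corner) end at its lower rim: box frame (56, 0, 0) mm. Meets blue_key when stacked.
- needle_tube: Round tube, 22 mm diameter, 80 mm tall, white with a grey band and an orange cap (top 18 mm). Origin: centre of its lower end; z along the tube. Starts upright in the blue box's well, its foot on the well's floor, standing 46 mm out of the box's top. 40 g.
- tube_mid (a point): Middle of the needle tube, 40 mm from its lower end on its axis.
- green_bin: Green open bin fixed to the bench, outside 150 (x) x 110 (y) x 45 mm tall, walls and floor 4 mm. Origin: centre of its underside. The tube may stand, lean or lie in it.
- thread_cone: Bystander: red cone of thread, 60 mm across the foot, 110 mm tall. Origin: centre of its foot.
- button_jar: Bystander: amber jar with a white cap, 60 mm diameter, 75 mm tall. Origin: centre of its foot.
- screwdriver: Bystander: screwdriver 150 mm long, lying on the bench beyond the boxes. Origin on its underside, x along it.
Mind the look-alikes: they are no part of the job. There is more than one size of the needle_tube; the job needs the larger. Of the things that look like the green_bin, take the one that is farthest to the robot's left at the start.

How it is judged (in metres and radians):
On the way, in this order (a step that is already met when the one before it is completed fails the run):
1. the needle tube is out of the blue box and let go in the green bin (x of tube_mid in the frame of green_bin between -0.075 and 0.075 m and y of tube_mid in the frame of green_bin between -0.055 and 0.055 m and z of tube_mid in the frame of green_bin between 0 and 0.07 m and contact force between the fingers and needle_tube below 0.1 N and linear speed of needle_tube below 0.05 m/s), for 0.2 s.
2. the yellow box is seated on the blue box, cut corners over cut corners, and let go (z of yellow_box in the frame of blue_box between 0.036 and 0.04 m and x of yellow_box in the frame of blue_box between -0.004 and 0.004 m and y of yellow_box in the frame of blue_box between -0.004 and 0.004 m and distance between yellow_key and blue_key below 0.006 m and angle between blue_box's own z axis and vertical below 0.04 rad and height (world z) of blue_box below 0.005 m and contact force between the fingers and yellow_box below 0.1 N and linear speed of each of yellow_box, blue_box below 0.02 m/s), for 0.2 s.
At the end, for the whole second after the job is handed in: Yellow box on the blue one: 38 mm up within 2 mm, centred within 4 mm, cut-corner ends within 6 mm; blue box flat on the bench (5 mm, 2 degrees); tube middle inside the green bin, under 70 mm above its underside; all released and at rest (all of step 1 and all of step 2); the robot touches nothing.
It fails at once if a bobbin box is tipped by more than 35 degrees (angle between any of blue_box, yellow_box's own z axis and vertical above 0.61 rad).
It fails at once if the cone, jar or screwdriver is moved by more than 30 mm (distance of any of thread_cone, button_jar, screwdriver from where it was at the start of the episode above 0.03 m).
It also fails if it takes over 64 s, if anything falls off the work surface, if the arm or the gripper's body presses on something with over 40 N, if the wrist force passes 120 N, or if a joint passes its speed limit or range.

## Working session

There is one attempt and no reset: what is moved stays moved. The work goes in short steps, Python scripts to look and compute and a tool call to move; the robot and the scene stay as the last step left them, time stands still between calls to the robot, and variables do not carry over. Pictures are saved under pics/ and viewed, about 8 in all and at most 12, crops included, and the job is handed in when it is done.

Besides the shell and the picture viewer there is one more tool, called after ">>>" by a JSON object that holds its "fn" and its "kwargs", one argument or row to a line. send_rows: Moves the arm, as the interface text tells. Its arguments: {"type":"object","properties":{"plan":{"type":"array","items":{"type":"array"}},"gripper":{"type":"number"}},"required":["plan"]}

```bash
ls; mkdir -p pics
cat > h.py <<'E'
import numpy as np, cv2
from cell import ctrl
from scipy.spatial.transform import Rotation as R
def Ttool(s):
    T=np.eye(4);T[:3,:3]=R.from_euler('xyz',s['tool_rot']).as_matrix();T[:3,3]=s['ee_pos'];return T
def cloud(s,snap):
    """world xyz per pixel (480x640x3), nan where none"""
    M=snap['cam_to_world'] if 'cam_to_world' in snap else Ttool(s)@np.array(snap['T_tool_cam'])
    K=np.array(snap['intrinsics'],float);D=np.array(snap['D'],float)
    v,u=np.mgrid[0:480,0:640].astype(np.float32)
    p=cv2.undistortPoints(np.stack([u.ravel(),v.ravel()],1)[:,None],K,D)[:,0]
    d=snap['depth'].ravel().astype(float);d[d==0]=np.nan
    P=np.c_[p*d[:,None],d]
    return (P@np.array(M)[:3,:3].T+np.array(M)[:3,3]).reshape(480,640,3)
def take(name,fn):
    s=ctrl.get_state();sn=ctrl.snapshot(name)
    cv2.imwrite('pics/%s.png'%fn,sn['pixels'][:,:,::-1]);C=cloud(s,sn)
    np.savez('pics/%s.npz'%fn,px=sn['pixels'],C=C);return s,sn,C
E
python3 - <<'E'
from h import *
s,sn,C=take('scene','s0');take('side','d0');take('wrist','w0')
print(s)
E
```

```text
pics
{'time': 0.0, 'joint_pos': array([-1.30000699,  0.46839612, -0.01158952,  1.60361418,  0.00597339,
        1.07141223, -0.05628958]), 'joint_vel': array([ 0.00060754,  0.00050994,  0.00238185, -0.00014426,  0.00063248,
       -0.0007539 , -0.00122062]), 'joint_torque': array([-7.16637032e-05, -5.20579898e+01, -1.26396699e-02, -2.43742132e+01,
       -5.66488900e-02,  1.73364719e-02,  1.62196143e-04]), 'ee_pos': array([200.51872785, 617.68004496, 213.63196363]), 'tool_rot': array([-1.51077946,  1.56900099, -1.82464704]), 'ft_force': array([0.43980103, 0.99794115, 0.02506111]), 'wrist_torque': array([-0.02715057, -0.05130328, -0.01889047]), 'opening': 92.11916021000106}
```

View pics/s0.png

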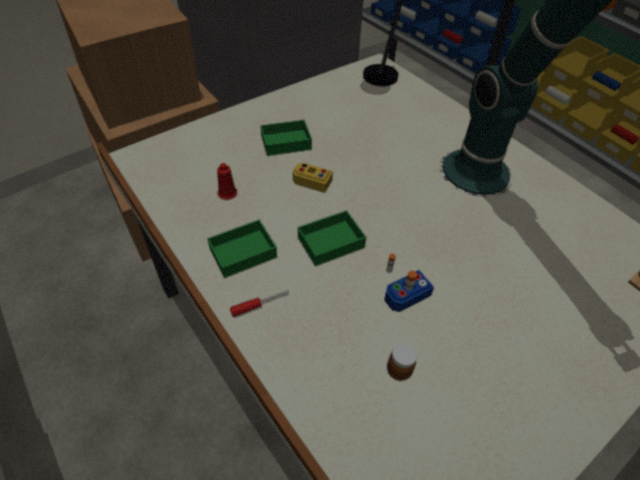

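View pics/d0.png

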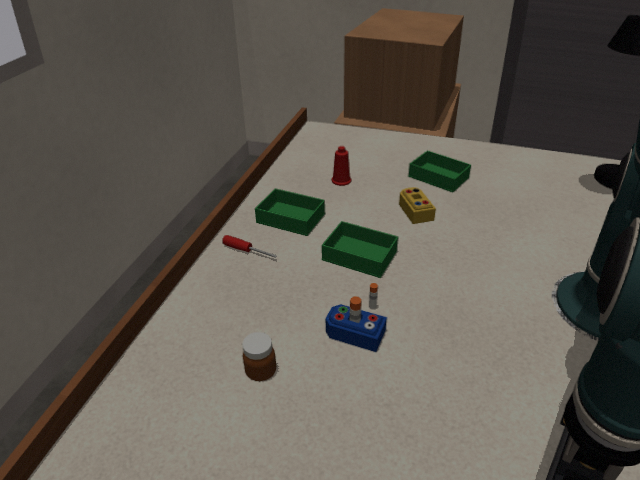

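Scene view shows three green bins (px ~(286,137), (242,248), (331,238)), yellow box (312,176), blue box (409,290) with an orange-capped tube (412,276), and a smaller orange-capped tube standing alone (391,262). Now I'll measure everything.

```bash
cat > m.py <<'E'
from h import *
for fn in ('s0','d0'):
    z=np.load('pics/%s.npz'%fn);C=z['C'];hsv=cv2.cvtColor(z['px'],cv2.COLOR_RGB2HSV)
    inb=(C[...,2]>4)&(C[...,2]<250)&(np.abs(C[...,1])<1200)&(C[...,0]>150)&(C[...,0]<1200)
    for n,(a,b) in dict(red=(0,6),orange=(7,17),yellow=(18,32),green=(45,80),blue=(105,128)).items():
        H=hsv[...,0];m=((H>=a)&(H<=b)&(hsv[...,1]>110)&(hsv[...,2]>30)&inb).astype(np.uint8)
        k,L,st,ce=cv2.connectedComponentsWithStats(m,connectivity=8)
        for i in range(1,k):
            if st[i,4]<25: continue
            P=C[L==i];r=cv2.minAreaRect(P[:,:2].astype(np.float32))
            print(fn,n,'px',ce[i].round(),'n',st[i,4],'rect',np.round(r[0]),np.round(r[1]),round(r[2]),'z',np.percentile(P[:,2],[5,50,95]).round())
E
python3 m.py
```

```text
s0 red px [225. 182.] n 376 rect [ 698. -347.] [39. 54.] 66 z [  7.  59. 107.]
s0 red px [245. 306.] n 272 rect [855.  28.] [23. 72.] 79 z [14. 23. 27.]
s0 orange px [136.  53.] n 8053 rect [  665. -1089.] [234. 378.] 86 z [ 22. 173. 249.]
s0 orange px [219. 329.] n 3726 rect [ 941. -147.] [  20. 1208.] 0 z [23. 49. 52.]
s0 orange px [392. 257.] n 35 rect [493. 136.] [14. 13.] 76 z [48. 60. 63.]
s0 orange px [412. 276.] n 78 rect [500. 220.] [19. 40.] 87 z [76. 90. 94.]
s0 orange px [399. 370.] n 282 rect [671. 364.] [28. 53.] 29 z [16. 41. 52.]
s0 yellow px [312. 177.] n 703 rect [ 460. -254.] [ 70. 115.] 30 z [10. 37. 46.]
s0 green px [286. 137.] n 1019 rect [ 420. -460.] [124. 148.] 68 z [ 5. 23. 43.]
s0 green px [332. 238.] n 1328 rect [561. -26.] [114. 150.] 80 z [ 5. 26. 44.]
s0 green px [242. 248.] n 1778 rect [ 772. -131.] [115. 147.] 82 z [ 4. 19. 45.]
s0 green px [397. 286.] n 25 rect [537. 205.] [11. 12.] 47 z [45. 47. 49.]
s0 blue px [407. 294.] n 834 rect [512. 220.] [ 63. 114.] 84 z [11. 39. 48.]
d0 red px [341. 167.] n 457 rect [ 691. -345.] [55. 41.] 11 z [  6.  53. 1
[... 397 characters left out ...]
orange px [373. 287.] n 66 rect [491. 137.] [14. 17.] 35 z [49. 59. 62.]
d0 orange px [355. 303.] n 134 rect [509. 219.] [20. 24.] 1 z [76. 90. 92.]
d0 orange px [260. 367.] n 663 rect [650. 367.] [57. 37.] 28 z [ 8. 35. 53.]
d0 yellow px [416. 206.] n 789 rect [ 459. -253.] [ 63. 118.] 33 z [ 7. 36. 47.]
d0 green px [439. 170.] n 1390 rect [ 416. -458.] [123. 155.] 68 z [ 6. 25. 44.]
d0 green px [290. 211.] n 1854 rect [ 770. -130.] [120. 153.] 82 z [ 5. 24. 44.]
d0 green px [359. 248.] n 2247 rect [557. -26.] [117. 151.] 80 z [ 5. 24. 44.]
d0 green px [343. 309.] n 35 rect [538. 205.] [15. 16.] 34 z [44. 47. 48.]
d0 blue px [355. 329.] n 1510 rect [509. 220.] [ 68. 113.] 84 z [ 8. 37. 46.]
```

Run:
```python
from h import *
a=cv2.imread('pics/s0.png');b=cv2.imread('pics/d0.png')
f=lambda im,u,v,w,h,k:cv2.resize(im[v:v+h,u:u+w],(w*k,h*k),interpolation=cv2.INTER_CUBIC)
out=np.vstack([np.hstack([f(a,365,240,80,60,5),f(b,310,275,80,60,5).copy()]),np.hstack([f(b,385,180,80,60,5),f(a,290,205,80,60,5)])])
cv2.imwrite('pics/crop1.png',cv2.convertScaleAbs(out,alpha=1.6))
s=ctrl.get_state();print(Ttool(s).round(3));print(ctrl.snapshot('wrist')['T_tool_cam'])
```

```text
[[-0.00000e+00  3.09000e-01  9.51000e-01  2.00567e+02]
 [-1.00000e-03  9.51000e-01 -3.09000e-01  6.17801e+02]
 [-1.00000e+00 -1.00000e-03  0.00000e+00  2.13874e+02]
 [ 0.00000e+00  0.00000e+00  0.00000e+00  1.00000e+00]]
[[-3.69750122e-04 -2.67701747e-01  9.63501758e-01 -1.69114499e+02]
 [ 9.99999891e-01  1.74244061e-04  4.32168927e-04  9.30662703e-01]
 [-2.83576836e-04  9.63501813e-01  2.67701653e-01 -7.59753327e+01]
 [ 0.00000000e+00  0.00000000e+00  0.00000000e+00  1.00000000e+00]]
```

View pics/crop1.png

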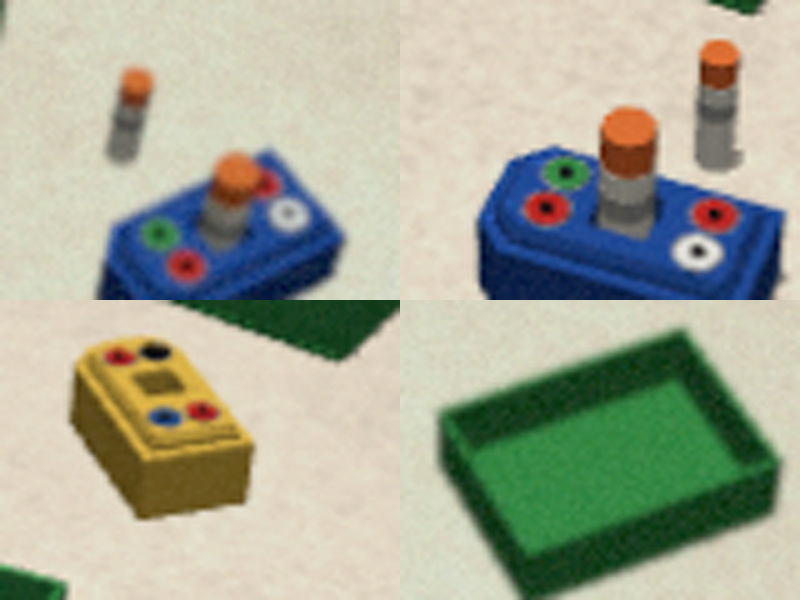

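Crop confirms: blue box's tube is the larger one (top z≈92, i.e. 12+80; the loose one tops at 62). The correct bin is px (331,238), y≈-26, farthest left of the three (others at y -131 and -460). The blue cut end points roughly +x (yaw≈-6°), and the yellow cut end points +x/-y (yaw≈-58°).

```bash
cat >> h.py <<'E'
def goal(x,y,z,yawy):
    """shift (tool mm) and rotvec (deg) from the present pose to TCP xyz, tool x down, tool y at yaw yawy deg"""
    s=ctrl.get_state();T=Ttool(s);c,n=np.cos(np.radians(yawy)),np.sin(np.radians(yawy))
    Y=np.array([c,n,0]);X=np.array([0,0,-1.]);G=np.c_[X,Y,np.cross(X,Y)]
    print('t',s['time'].round(2) if hasattr(s['time'],'round') else s['time'],'yaw',np.degrees(np.arctan2(T[1,1],T[0,1])).round(2),'pos',T[:3,3].round(1),'open',round(s['opening'],1),
     'shift',(T[:3,:3].T@(np.array([x,y,z])-T[:3,3])).round(1),'rv',np.degrees(R.from_matrix(T[:3,:3].T@G).as_rotvec()).round(2))
E
python3 -c "
from h import *
goal(510,235,260,-6)"
```

```text
t 0.2 yaw 72.02 pos [200.6 617.9 214. ] open 91.7 shift [ -45.7 -268.8  412.5] rv [7.802e+01 4.000e-02 5.000e-02]
```

>>> {"fn": "send_rows", "kwargs": {
  "plan": [
    [[-5,-27,41],[8,0,0]],
    [[-9,-54,83],[16,0,0]],
    [[-14,-81,124],[24,0,0]],
    [[-18,-108,165],[32,0,0]],
    [[-23,-135,207],[40,0,0]],
    [[-28,-162,248],[48,0,0]],
    [[-32,-189,290],[56,0,0]],
    [[-37,-216,331],[64,0,0]],
    [[-42,-243,372],[71,0,0]],
    [[-46,-269,412],[78,0,0]]
  ]
}}

```text
time: 1.2
ee_pos: [510.4, 233.1, 260.8]
tool_rot: [0.356, 1.57, -1.324]
ft_force: [0.8, -0.0, -0.1]
opening: 91.8
```

Run:
```python
from h import *
goal(510,235,260,-6)
s,sn,C=take('wrist','w1')
```

```text
t 1.2 yaw -6.28 pos [510.4 233.1 260.8] open 91.8 shift [ 0.8 -0.6 -1.9] rv [-0.28  0.03 -0.01]
```

View pics/w1.png

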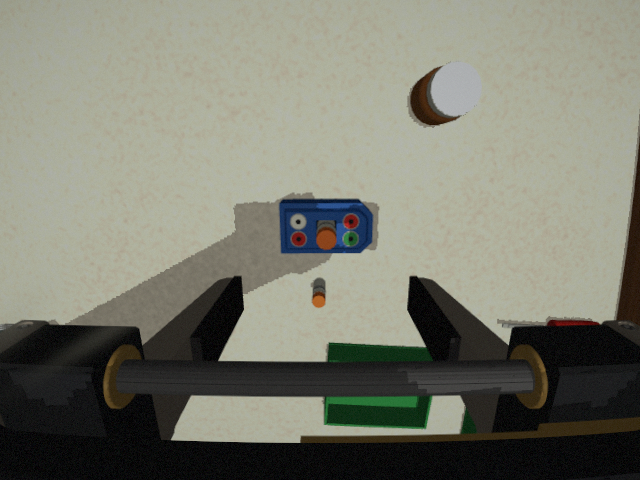

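Wrist view: blue box at (326,226), cut corners on the image's right (+x), tube cap at (326,237), small tube (319,293), bin (380,385), jar (445,92). Fit precisely.

```bash
cat > fit.py <<'E'
from h import *
from scipy.optimize import minimize
def comp(fn,a,b,zlo,zhi,smin=110,vmin=30):
    z=np.load('pics/%s.npz'%fn);C=z['C'];h=cv2.cvtColor(z['px'],cv2.COLOR_RGB2HSV)
    m=((h[...,0]>=a)&(h[...,0]<=b)&(h[...,1]>smin)&(h[...,2]>vmin)&(C[...,2]>zlo)&(C[...,2]<zhi)).astype(np.uint8)
    k,L,st,ce=cv2.connectedComponentsWithStats(m,connectivity=8)
    return [(C[L==i],ce[i].round()) for i in range(1,k) if st[i,4]>25]
def rect(P):
    r=cv2.minAreaRect(P[:,:2].astype(np.float32));w,h=r[1];a=r[2]
    if h>w:w,h,a=h,w,a+90
    return np.round(r[0],1),round(w,1),round(h,1),round((a+90)%180-90,1)
def box(P,zoff=0):
    """fit the cut-corner outline (112x62) to the shoulder points by overlap; returns x,y,yaw deg"""
    S=np.array([[-56,-31],[42,-31],[56,-17],[56,17],[42,31],[-56,31]],float)
    Q=P[:,:2][(P[:,2]>zoff+33)&(P[:,2]<zoff+52)];
    H=cv2.convexHull(Q.astype(np.float32))[:,0]
    def cost(p):
        c,s=np.cos(p[2]/60),np.sin(p[2]/60);G=(S@np.array([[c,s],[-s,c]])+p[:2]).astype(np.float32)
        ar,_=cv2.intersectConvexConvex(G,H);return -(2*ar-cv2.contourArea(H))
    (cx,cy),w,h,a=rect(Q);best=None
    for a0 in (a,a+180):
        r=minimize(cost,[cx,cy,np.radians(a0)*60],method='Nelder-Mead',options=dict(maxiter=2000,xatol=.02,fatol=.1))
        print('  try',r.x[:2].round(1),'yaw',np.degrees(r.x[2]/60).round(2),'overlap',-r.fun.__round__(0),'hull',cv2.contourArea(H),'rect',w,h)
    return
E
python3 - <<'E'
from fit import *
for P,c in comp('w1',105,128,20,60): print('blue',c,np.percentile(P[:,2],[5,50,95]).round(1)); box(P)
for P,c in comp('w1',5,17,30,110):
    t=P[P[:,2]>np.percentile(P[:,2],95)-3]; print('orange',c,rect(t),np.percentile(t[:,2],50).round(1))
for P,c in comp('w1',45,80,38,60): print('green',c,rect(P),len(P))
E
```

```text
blue [324. 224.] [34.6 42.6 45.8]
  try [509.7 220.4] yaw -6.21 overlap 6617.0 hull 6662.554725799942 rect 110.9 62.5
  try [509.  220.4] yaw 173.74 overlap 6329.0 hull 6662.554725799942 rect 110.9 62.5
orange [428. 101.] (array([641.1, 350.7]), 53.7, 24.5, -68.6) 50.2
orange [326. 238.] (array([509.7, 220.3]), 21.6, 18.9, 83.4) 90.9
orange [318. 299.] (array([490.9, 135.9]), 16.8, 14.6, 83.7) 59.6
orange [638. 312.] (array([931.2,  47.2]), 22.6, 3.1, 89.7) 35.6
green [350. 239.] (array([537.1, 206.1]), 14.5, 14.2, -5.1) 116
green [348. 360.] (array([522.7,  36.3]), 57.3, 2.6, -8.0) 81
green [378. 420.] (array([553.8, -54.3]), 149.8, 58.0, -6.6) 628
```

>>> {"fn": "send_rows", "kwargs": {
  "plan": [
    [[40,1,13],[0,0,0]],
    [[80,1,13],[0,0,0]],
    [[120,1,13],[0,0,0]],
    [[150,1,13],[0,0,0]],
    [[150,1,13],[0,0,0]]
  ]
}}

```text
time: 1.75
ee_pos: [513.0, 210.0, 108.1]
tool_rot: [-0.121, 1.562, -1.817]
ft_force: [-0.3, 0.1, 0.0]
opening: 92.0
```

```bash
python3 -c "
from h import *
goal(509.8,220.4,52,-6.2)"
```

```text
t 1.75 yaw -7.15 pos [513.  210.  108.1] open 92.0 shift [ 56.   -4.4 -10.5] rv [-0.95  0.5   0.06]
```

>>> {"fn": "send_rows", "kwargs": {
  "plan": [
    [[10,-4,-10],[-1,0.5,0]],
    [[10,-4,-10],[-1,0.5,0]],
    [[10,-4,-10],[-1,0.5,0]]
  ]
}}

```text
time: 2.05
ee_pos: [510.7, 221.3, 99.0]
tool_rot: [3.06, 1.569, 1.383]
ft_force: [0.3, -0.2, -0.1]
opening: 91.9
```

```bash
python3 -c "
from h import *
goal(509.8,220.4,52,-6.2)"
```

```text
t 2.05 yaw -6.08 pos [510.7 221.3  99. ] open 91.9 shift [47.  -0.8  1. ] rv [ 0.12 -0.07 -0.01]
```

>>> {"fn": "send_rows", "kwargs": {
  "plan": [
    [[25,-1,1],[0,0,0]],
    [[46,-1,1],[0,0,0]],
    [[46,-1,1],[0,0,0]],
    [[46,-1,1],[0,0,0]]
  ]
}}

```text
time: 2.45
ee_pos: [510.3, 220.6, 54.1]
tool_rot: [2.588, 1.569, 0.911]
ft_force: [1.1, 0.1, 0.2]
opening: 91.6
```

>>> {"fn": "send_rows", "kwargs": {
  "plan": [
    [[0,0,0],[0,0,0]],
    [[0,0,0],[0,0,0]],
    [[0,0,0],[0,0,0]],
    [[0,0,0],[0,0,0]],
    [[0,0,0],[0,0,0]],
    [[0,0,0],[0,0,0]],
    [[0,0,0],[0,0,0]],
    [[0,0,0],[0,0,0]]
  ],
  "gripper": 1
}}

```text
time: 3.25
ee_pos: [510.3, 220.5, 54.0]
tool_rot: [2.584, 1.569, 0.906]
ft_force: [0.1, -0.1, -0.1]
opening: 30.4
```

```bash
python3 -c "
from h import *
goal(509.8,220.4,152,-6.2)"
```

```text
t 3.25 yaw -6.09 pos [510.3 220.5  54. ] open 30.4 shift [-98.   -0.4   0. ] rv [ 0.11 -0.11 -0.07]
```

Still closing; give it more time, then lift slowly.

>>> {"fn": "send_rows", "kwargs": {
  "plan": [
    [[0,0,0],[0,0,0]],
    [[0,0,0],[0,0,0]],
    [[0,0,0],[0,0,0]],
    [[0,0,0],[0,0,0]]
  ]
}}

```text
time: 3.65
ee_pos: [510.2, 220.5, 54.0]
tool_rot: [2.624, 1.569, 0.947]
ft_force: [-0.2, -0.7, 0.2]
opening: 21.3
```

>>> {"fn": "send_rows", "kwargs": {
  "plan": [
    [[-8,0,0],[0,0,0]],
    [[-18,0,0],[0,0,0]],
    [[-30,0,0],[0,0,0]],
    [[-42,0,0],[0,0,0]],
    [[-54,0,0],[0,0,0]],
    [[-68,0,0],[0,0,0]],
    [[-82,0,0],[0,0,0]],
    [[-95,0,0],[0,0,0]],
    [[-100,0,0],[0,0,0]],
    [[-100,0,0],[0,0,0]]
  ]
}}

```text
time: 4.65
ee_pos: [510.5, 220.7, 154.9]
tool_rot: [2.476, 1.567, 0.799]
ft_force: [-0.0, 0.1, -0.8]
opening: 21.6
```

Run:
```python
from h import *
s,sn,C=take('side','d1')
a=cv2.imread('pics/d1.png')[220:360,280:440];cv2.imwrite('pics/d1c.png',cv2.resize(a,None,fx=4,fy=4,interpolation=cv2.INTER_CUBIC))
goal(559,-26,154,-6)
```

```text
t 4.7 yaw -6.09 pos [510.1 220.5 154.2] open 21.4 shift [-2.000e-01  7.480e+01  2.399e+02] rv [-0.09 -0.12 -0.07]
```

View pics/d1c.png

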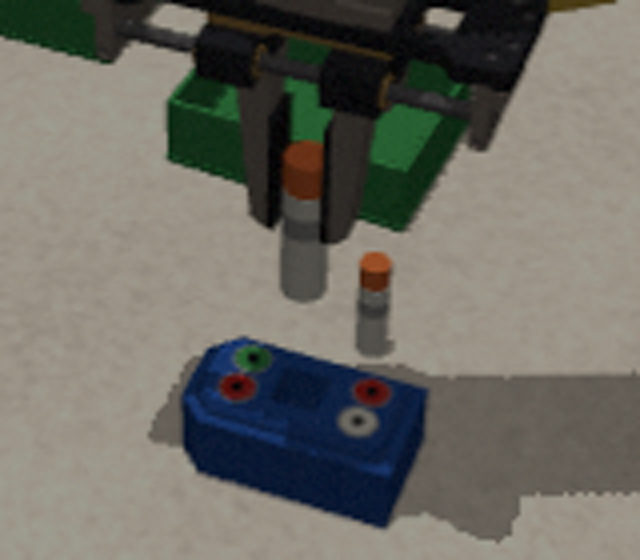

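Tube is held clear of the upright blue box (tube at crop (303,220), well empty). Carry to the bin.

>>> {"fn": "send_rows", "kwargs": {
  "plan": [
    [[0,8,25],[0,0,0]],
    [[0,19,60],[0,0,0]],
    [[0,30,95],[0,0,0]],
    [[0,41,130],[0,0,0]],
    [[0,52,165],[0,0,0]],
    [[0,63,200],[0,0,0]],
    [[0,71,225],[0,0,0]],
    [[0,75,240],[0,0,0]],
    [[0,75,240],[0,0,0]],
    [[0,75,240],[0,0,0]]
  ]
}}

```text
time: 5.7
ee_pos: [558.7, -25.6, 153.0]
tool_rot: [-2.978, 1.569, 1.628]
ft_force: [0.8, 0.1, -2.0]
opening: 21.1
```

>>> {"fn": "send_rows", "kwargs": {
  "plan": [
    [[20,0,0],[0,0,0]],
    [[45,0,0],[0,0,0]],
    [[70,0,0],[0,0,0]],
    [[88,0,0],[0,0,0]],
    [[95,0,0],[0,0,0]],
    [[95,0,0],[0,0,0]],
    [[95,0,0],[0,0,0]]
  ]
}}

```text
time: 6.4
ee_pos: [559.2, -24.7, 58.6]
tool_rot: [2.966, 1.568, 1.289]
ft_force: [-0.3, 0.5, -0.2]
opening: 21.4
```

Run:
```python
from h import *
goal(559,-26,48,-6)
s,sn,C=take('side','d2')
a=cv2.imread('pics/d2.png')[180:320,280:440];cv2.imwrite('pics/d2c.png',cv2.resize(a,None,fx=4,fy=4,interpolation=cv2.INTER_CUBIC))
```

```text
t 6.4 yaw -6.05 pos [559.2 -24.7  58.6] open 21.4 shift [10.6 -0.   1.3] rv [-0.05 -0.15 -0.03]
```

View pics/d2c.png

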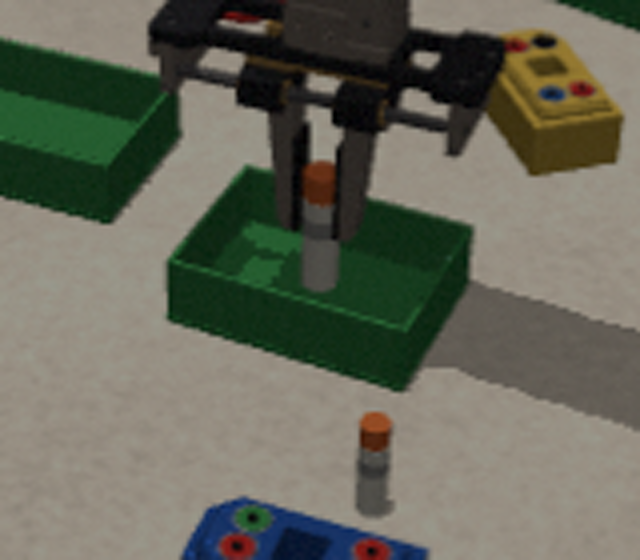

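Tube is centred in the correct bin (crop (320,240)), just above the floor. Lower and release.

>>> {"fn": "send_rows", "kwargs": {
  "plan": [
    [[4,0,1],[0,0,0]],
    [[8,0,1],[0,0,0]],
    [[11,0,1],[0,0,0]],
    [[11,0,1],[0,0,0]],
    [[11,0,1],[0,0,0]]
  ]
}}

```text
time: 6.95
ee_pos: [559.3, -26.0, 47.8]
tool_rot: [2.781, 1.568, 1.104]
ft_force: [-0.6, -0.5, -0.3]
opening: 21.3
```

>>> {"fn": "send_rows", "kwargs": {
  "plan": [
    [[0,0,0],[0,0,0]],
    [[0,0,0],[0,0,0]],
    [[0,0,0],[0,0,0]],
    [[0,0,0],[0,0,0]],
    [[0,0,0],[0,0,0]],
    [[0,0,0],[0,0,0]],
    [[0,0,0],[0,0,0]]
  ],
  "gripper": 0
}}

```text
time: 7.65
ee_pos: [559.3, -25.9, 47.9]
tool_rot: [2.775, 1.568, 1.098]
ft_force: [-0.4, 0.6, -0.0]
opening: 45.8
```

>>> {"fn": "send_rows", "kwargs": {
  "plan": [
    [[-20,0,0],[0,0,0]],
    [[-50,0,0],[0,0,0]],
    [[-90,0,0],[0,0,0]],
    [[-130,0,0],[0,0,0]],
    [[-170,0,0],[0,0,0]],
    [[-200,0,0],[0,0,0]],
    [[-200,0,0],[0,0,0]],
    [[-200,0,0],[0,0,0]]
  ]
}}

```text
time: 8.45
ee_pos: [559.0, -26.3, 248.2]
tool_rot: [2.597, 1.567, 0.921]
ft_force: [-0.3, -0.2, -1.0]
opening: 46.0
```

Run:
```python
from fit import *
take('side','d2b');take('scene','s2b')
for fn in('d2b','s2b'):
  for P,c in comp(fn,5,17,30,110):
    if c[0]>280: print('orange',c,P.mean(0).round(),P[:,2].max().round())
  for P,c in comp(fn,18,32,30,60):
    if len(P)>200: print(fn,c); box(P)
goal(455,-240,270,32)
```

```text
orange [421.  86.] [  552. -1034.    71.] 110.0
orange [347.  83.] [  843. -1004.    60.] 110.0
orange [360. 230.] [558. -23.  78.] 86.0
orange [373. 287.] [491. 138.  57.] 62.0
d2b [416. 201.]
  try [ 458.1 -252.5] yaw -58.02 overlap 6469.0 hull 6591.363539797021 rect 115.4 62.8
  try [ 457.2 -251.2] yaw 121.53 overlap 6227.0 hull 6591.363539797021 rect 115.4 62.8
orange [540.  50.] [-701. -293.   98.] 108.0
orange [331. 224.] [561. -26.  79.] 87.0
orange [392. 257.] [494. 136.  58.] 66.0
orange [400. 369.] [675. 368.  44.] 56.0
s2b [554.  76.]
  try [-682.5 -172.2] yaw -86.84 overlap 812.0 hull 12683.816650390392 rect 216.7 77.3
  try [-687.4 -152.4] yaw 97.71 overlap 812.0 hull 12683.816650390392 rect 216.7 77.3
s2b [598.  99.]
  try [-697.3   15. ] yaw -45.79 overlap 3080.0 hull 10111.980732274125 rect 186.6 93.1
  try [-697.3   15. ] yaw 134.21 overlap 3080.0 hull 10111.980732274125 rect 186.6 93.1
s2b [309. 174.]
  try [ 465.2 -251.7] yaw -58.87 overlap 5289.0 hull 5427.606436428148 rect 110.0 66.8
  try [ 465.8 -250.5] yaw 116.19 overlap 5239.0 hull 5427.606436428148 rect 110.0 66.8
t 8.55 yaw -6.06 pos [558.1 -26.2 246.6] open 45.7 shift [-23.8 -80.  223.4] rv [-3.806e+01 -1.500e-01  3.000e-02]
```

Tube stands in the bin, released (cap at (559,-25), top ≈85 = 4+80). Now to the yellow box.

>>> {"fn": "send_rows", "kwargs": {
  "plan": [
    [[-4,-12,34],[-5,0,0]],
    [[-8,-24,67],[-11,0,0]],
    [[-12,-36,101],[-17,0,0]],
    [[-15,-48,134],[-23,0,0]],
    [[-18,-60,168],[-29,0,0]],
    [[-21,-70,200],[-34,0,0]],
    [[-24,-80,223],[-38,0,0]],
    [[-24,-80,223],[-38,0,0]],
    [[-24,-80,223],[-38,0,0]],
    [[-24,-80,223],[-38,0,0]]
  ],
  "gripper": -1
}}

```text
time: 9.55
ee_pos: [455.4, -238.2, 269.3]
tool_rot: [-3.031, 1.567, 2.24]
ft_force: [-0.6, -0.6, -0.0]
opening: 92.1
```

Run:
```python
from fit import *
goal(458,-252,270,32)
take('wrist','w3')
for P,c in comp('w3',18,32,25,60):
    if len(P)>200: print(c); box(P)
```

```text
t 9.55 yaw 32.01 pos [ 455.4 -238.2  269.3] open 92.1 shift [-0.8 -5.1 13.1] rv [ 0.01 -0.23  0.03]
[320. 225.]
  try [ 458.8 -254.1] yaw -58.89 overlap 6639.0 hull 6657.285638613859 rect 112.8 61.3
  try [ 458.6 -254. ] yaw 120.81 overlap 6289.0 hull 6657.285638613859 rect 112.8 61.3
```

View pics/w3.png

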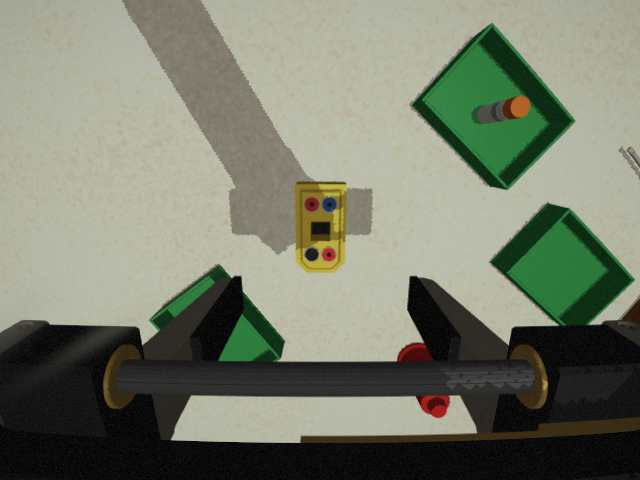

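Wrist view: yellow box at (320,227), cut end toward image bottom (= yaw -58.9°), tube standing in the bin (500,110). Yellow centre (458.8,-254.1).

```bash
python3 -c "
from h import *
goal(458.8,-254.1,100,31.1)"
```

```text
t 9.6 yaw 32.04 pos [ 455.5 -238.2  269.4] open 91.8 shift [169.4  -5.6  15.9] rv [ 0.94 -0.22  0.02]
```

>>> {"fn": "send_rows", "kwargs": {
  "plan": [
    [[30,-6,16],[1,-0.2,0]],
    [[70,-6,16],[1,-0.2,0]],
    [[110,-6,16],[1,-0.2,0]],
    [[150,-6,16],[1,-0.2,0]],
    [[170,-6,16],[1,-0.2,0]],
    [[170,-6,16],[1,-0.2,0]],
    [[170,-6,16],[1,-0.2,0]]
  ]
}}

```text
time: 10.3
ee_pos: [459.1, -253.9, 99.5]
tool_rot: [-2.114, 1.57, 3.141]
ft_force: [-0.5, 1.1, 0.7]
opening: 91.8
```

Run:
```python
from fit import *
goal(458.8,-254.1,14,31.1)
take('wrist','w4')
for P,c in comp('w4',18,32,25,60):
    if len(P)>200: print(c); box(P)
```

```text
t 10.3 yaw 31.11 pos [ 459.1 -253.9   99.5] open 91.8 shift [85.5 -0.3  0.1] rv [ 0.01 -0.03  0.04]
[324. 251.]
  try [ 458.8 -254.3] yaw -58.6 overlap 6694.0 hull 6724.050968194148 rect 112.3 62.0
  try [ 458.7 -254.2] yaw 121.46 overlap 6356.0 hull 6724.050968194148 rect 112.3 62.0
```

Consistent. Descend and grip.

>>> {"fn": "send_rows", "kwargs": {
  "plan": [
    [[25,0,0],[0,0,0]],
    [[50,0,0],[0,0,0]],
    [[70,0,0],[0,0,0]],
    [[81,0,0],[0,0,0]],
    [[86,0,0],[0,0,0]],
    [[86,0,0],[0,0,0]],
    [[86,0,0],[0,0,0]]
  ]
}}

```text
time: 11.05
ee_pos: [460.4, -254.7, 15.3]
tool_rot: [0.594, 1.568, -0.434]
ft_force: [-0.2, -0.4, 0.5]
opening: 91.6
```

>>> {"fn": "send_rows", "kwargs": {
  "plan": [
    [[0,0,0],[0,0,0]],
    [[0,0,0],[0,0,0]],
    [[0,0,0],[0,0,0]],
    [[0,0,0],[0,0,0]],
    [[0,0,0],[0,0,0]],
    [[0,0,0],[0,0,0]],
    [[0,0,0],[0,0,0]],
    [[0,0,0],[0,0,0]]
  ],
  "gripper": 1
}}

```text
time: 11.85
ee_pos: [460.3, -254.9, 15.5]
tool_rot: [0.591, 1.568, -0.437]
ft_force: [-2.9, -0.7, 5.5]
opening: 61.6
```

>>> {"fn": "send_rows", "kwargs": {
  "plan": [
    [[-5,0,0],[0,0,0]],
    [[-15,0,0],[0,0,0]],
    [[-30,0,0],[0,0,0]],
    [[-50,0,0],[0,0,0]],
    [[-75,0,0],[0,0,0]],
    [[-100,0,0],[0,0,0]],
    [[-125,0,0],[0,0,0]],
    [[-140,0,0],[0,0,0]],
    [[-140,0,0],[0,0,0]],
    [[-140,0,0],[0,0,0]]
  ]
}}

```text
time: 12.85
ee_pos: [460.0, -254.4, 155.8]
tool_rot: [0.745, 1.567, -0.283]
ft_force: [0.2, -0.4, -3.8]
opening: 61.9
```

```bash
cat > chk.py <<'E'
from fit import *
import sys
fn=sys.argv[1]
s,sn,C=take('wrist',fn);T=Ttool(s)
P=max(comp(fn,18,32,-50,300),key=lambda t:len(t[0]))[0]
z=np.percentile(P[:,2],97);print('yellow top z',z.round(1),'minus TCP',(z-T[2,3]).round(1));box(P,z-46.5)
# top tilt: plane through plinth top and shoulder points in world
Q=P[P[:,2]>z-4];A=np.c_[Q[:,:2]-Q[:,:2].mean(0),np.ones(len(Q))];c=np.linalg.lstsq(A,Q[:,2],rcond=None)[0];print('tilt deg',np.degrees(c[:2]).round(2))
E
python3 chk.py w5; python3 -c "
from h import *
goal(509.7,220.4,150,83.8)
print(ctrl.get_state()['joint_pos'].round(2))"
```

```text
yellow top z 186.2 minus TCP 30.4
  try [ 452.9 -242.2] yaw -58.81 overlap 5159.0 hull 5321.513254652731 rect 84.7 64.1
  try [ 452.1 -241. ] yaw 121.19 overlap 5159.0 hull 5321.513254652731 rect 84.7 64.1
tilt deg [-0.17  0.4 ]
t 12.9 yaw 31.1 pos [ 459.5 -254.2  155.1] open 61.5 shift [   4.9  288.1 -380.5] rv [-5.27e+01  1.10e-01 -3.00e-02]
[ 0.    0.36  0.54  1.99 -0.24  0.85  1.21]
```

Box held level, 15.5 mm above its rim at TCP; weight ≈3.8 N. Carry over the blue box, turning −52.7°.

>>> {"fn": "send_rows", "kwargs": {
  "plan": [
    [[0,12,-16],[-2,0,0]],
    [[0,36,-48],[-6,0,0]],
    [[0,63,-83],[-11,0,0]],
    [[0,90,-119],[-16,0,0]],
    [[0,117,-154],[-21,0,0]],
    [[0,144,-190],[-26,0,0]],
    [[0,171,-226],[-31,0,0]],
    [[0,198,-261],[-36,0,0]],
    [[0,225,-297],[-41,0,0]],
    [[0,246,-325],[-45,0,0]]
  ]
}}

```text
time: 13.9
ee_pos: [501.3, 153.9, 153.7]
tool_rot: [-1.655, 1.57, -1.892]
ft_force: [0.3, -0.6, -2.8]
opening: 61.6
```

```bash
python3 -c "
from h import *
goal(511,220.3,150,83.8)"
```

```text
t 13.9 yaw 76.4 pos [501.3 153.9 153.7] open 61.6 shift [ 3.7 66.8 -6.2] rv [-7.4  -0.01  0.05]
```

>>> {"fn": "send_rows", "kwargs": {
  "plan": [
    [[0,25,-2],[-3,0,0]],
    [[0,50,-5],[-6,0,0]],
    [[2,67,-6],[-7.4,0,0]],
    [[4,67,-6],[-7.4,0,0]],
    [[4,67,-6],[-7.4,0,0]],
    [[4,67,-6],[-7.4,0,0]],
    [[4,67,-6],[-7.4,0,0]]
  ]
}}

```text
time: 14.6
ee_pos: [511.5, 218.9, 149.8]
tool_rot: [-1.602, 1.57, -1.712]
ft_force: [-0.3, -0.1, -3.6]
opening: 61.7
```

Run:
```python
from fit import *
goal(511,220.3,90,83.8)
take('wrist','w6');take('side','d6');take('scene','s6')
a,b,c=[cv2.imread('pics/%s.png'%k) for k in('w6','d6','s6')]
f=lambda im,u,v,w,h,k:cv2.resize(im[v:v+h,u:u+w],(w*k,h*k),interpolation=cv2.INTER_CUBIC)
cv2.imwrite('pics/m6.png',np.hstack([cv2.resize(a,(400,300)),f(b,310,260,100,75,4)]))
u=np.array([np.cos(np.radians(-6.2)),np.sin(np.radians(-6.2))]);v=np.array([-u[1],u[0]])
for fn in('w6','d6','s6'):
  for n,(lo,hi,z0,z1) in dict(blue=(105,128,5,60),yellow=(18,32,90,200)).items():
    for P,cc in comp(fn,lo,hi,z0,z1):
      if len(P)<150 or abs(P[:,0].mean()-510)>80: continue
      q=P[:,:2]-[509.7,220.4]; print(fn,n,cc,len(P),'z',np.percentile(P[:,2],[3,50,97]).round(1),'along',np.percentile(q@u,[.5,2,98,99.5]).round(1),'across',np.percentile(q@v,[.5,2,98,99.5]).round(1))
```

```text
t 14.6 yaw 83.66 pos [511.5 218.9 149.8] open 61.7 shift [59.8  1.4 -0.6] rv [-0.14 -0.    0.07]
w6 blue [325. 180.] 1146 z [ 7.6 37.5 45.5] along [-55.8 -55.7 -45.7 -45. ] across [-31.  -30.1  29.   29.8]
w6 yellow [325. 275.] 18605 z [149.8 176.7 180.2] along [-54.6 -54.5  22.5  26.9] across [-30.9 -30.2  29.8  30.5]
w6 yellow [325. 400.] 739 z [170.5 178.6 180.1] along [44.  44.4 57.7 58. ] across [-21.7 -20.1  19.7  21.1]
d6 blue [355. 327.] 1644 z [ 7.8 37.2 46.9] along [-56.7 -56.   52.3  54.5] across [-30.1 -23.7  31.   31.7]
d6 yellow [360. 280.] 1493 z [136.  167.2 181. ] along [-54.8 -54.7  52.1  55.6] across [-27.  -22.1  31.3  32.5]
s6 blue [407. 294.] 903 z [ 9.  38.2 48.1] along [-50.5 -47.5  56.3  56.9] across [-29.7 -23.6  30.1  30.7]
s6 yellow [410. 260.] 927 z [139.2 173.  182.8] along [-19.5 -14.8  58.1  58.6] across [-32.6 -30.2  30.3  31.3]
```

View pics/m6.png

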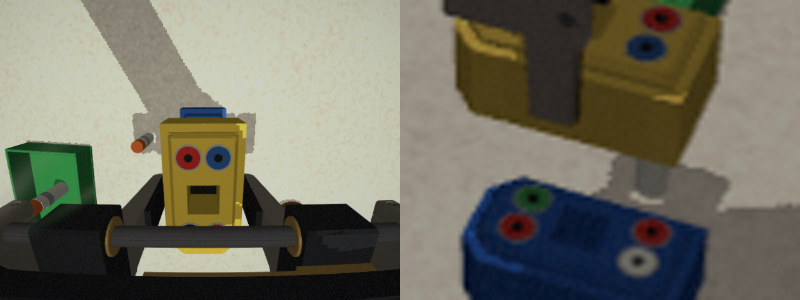

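Yellow held above blue, cut ends aligned (both at left in the side crop). Edges show yellow ~1.3 mm too far forward, across ≈0. Correct and descend to just above.

>>> {"fn": "send_rows", "kwargs": {
  "plan": [
    [[15,0,-1],[0,0,0]],
    [[35,0,-1.3],[0,0,0]],
    [[55,0,-1.3],[0,0,0]],
    [[70,0,-1.3],[0,0,0]],
    [[78,0,-1.3],[0,0,0]],
    [[80,0,-1.3],[0,0,0]],
    [[80,0,-1.3],[0,0,0]],
    [[80,0,-1.3],[0,0,0]]
  ]
}}

```text
time: 15.55
ee_pos: [510.7, 220.0, 70.7]
tool_rot: [0.052, 1.569, -0.057]
ft_force: [-0.2, 0.6, -2.2]
opening: 61.5
```

```bash
cat > rel.py <<'E'
from fit import *
import sys
k=sys.argv[1];goal(510.2,219.0,53.5,83.8);print(ctrl.get_state()['ft_force'].round(1))
u=np.array([np.cos(np.radians(-6.2)),np.sin(np.radians(-6.2))]);v=np.array([-u[1],u[0]])
for cam in('wrist','side','scene'):
  fn=cam+k;take(cam,fn)
  for n,(lo,hi,z0,z1) in dict(blue=(105,128,5,60),yellow=(18,32,25,200)).items():
    for P,cc in comp(fn,lo,hi,z0,z1):
      if len(P)<150 or abs(P[:,0].mean()-510)>80 or abs(P[:,1].mean()-220)>60: continue
      q=P[:,:2]-[509.7,220.4]; print(cam,n,cc,len(P),'z',np.percentile(P[:,2],[1,50,97]).round(1),'along',np.percentile(q@u,[.5,2,98,99.5]).round(1),'across',np.percentile(q@v,[.5,2,98,99.5]).round(1))
E
python3 rel.py 7
```

```text
t 15.55 yaw 83.72 pos [510.7 220.   70.7] open 61.5 shift [17.2 -1.1 -0.4] rv [-0.08  0.08 -0.  ]
[-0.2  0.6 -2.2]
wrist blue [323. 184.] 788 z [ 7.1 36.3 38. ] along [-56.5 -56.5 -53.9 -53.8] across [-31.  -30.1  28.8  29.8]
wrist yellow [325. 275.] 18675 z [ 65.8  97.7 101.2] along [-55.5 -55.4  21.6  26. ] across [-29.9 -29.2  30.7  31.5]
wrist yellow [179. 378.] 900 z [165.5 175.8 179.4] along [-30.2 -29.9 -15.9 -15.2] across [-34.6 -34.4 -32.6 -32.5]
wrist yellow [472. 379.] 908 z [165.6 175.8 179.6] along [-30.1 -29.8 -15.8 -15. ] across [33.9 34.2 36.  36.3]
wrist yellow [325. 400.] 747 z [ 91.2  99.6 101.1] along [43.2 43.6 56.9 57.1] across [-20.7 -19.2  20.6  22.2]
wrist yellow [449. 434.] 3270 z [181.5 184.6 186.2] along [-22.9 -18.5 -16.  -15.7] across [-18.8 -17.   60.3  61.5]
side blue [355. 334.] 958 z [ 5.8 30.  42.5] along [-56.8 -56.5  49.5  53.3] across [-25.6 -19.4  31.4  31.9]
side yellow [361. 312.] 1243 z [ 55.8  87.9 102.6] along [-55.9 -55.6  49.5  53.8] across [-27.2 -21.5  42.5  80.3]
scene blue [406. 300.] 415 z [ 6.2 27.5 40.1] along [-49.7 -44.8  56.7  57.5] across [-15.9 -13.8  30.3  30.9]
scene yellow [404. 281.] 813 z [ 57.7  93.9 104.4] along [-16.9 -13.2  57.1  57.7] across [-32.2 -29.9  31.1  32.2]
```

>>> {"fn": "send_rows", "kwargs": {
  "plan": [
    [[1,-1.1,-0.6],[0,0,0]],
    [[3,-1.1,-0.6],[0,0,0]],
    [[6,-1.1,-0.6],[0,0,0]],
    [[9,-1.1,-0.6],[0,0,0]],
    [[11,-1.1,-0.6],[0,0,0]],
    [[13,-1.1,-0.6],[0,0,0]],
    [[13,-1.1,-0.6],[0,0,0]],
    [[13,-1.1,-0.6],[0,0,0]]
  ]
}}

```text
time: 16.5
ee_pos: [509.9, 219.0, 57.6]
tool_rot: [-0.048, 1.57, -0.158]
ft_force: [-0.2, 0.6, -2.6]
opening: 61.6
```

```bash
python3 rel.py 8 | grep -v "z \[1[68]"
```

```text
t 16.5 yaw 83.73 pos [509.9 219.   57.6] open 61.6 shift [4.1 0.  0.3] rv [-0.07  0.06  0.  ]
[-0.2  0.6 -2.6]
wrist blue [325. 185.] 568 z [ 7.6 27.4 37.4] along [-56.5 -56.5 -55.6 -55.6] across [-30.8 -29.7  28.4  29.3]
wrist yellow [325. 275.] 18698 z [52.7 84.5 88. ] along [-56.2 -56.1  20.9  25.2] across [-31.1 -30.3  29.6  30.4]
wrist yellow [179. 378.] 907 z [152.  162.7 166.4] along [-31.  -30.7 -16.6 -15.3] across [-35.6 -35.4 -33.6 -33.5]
wrist yellow [472. 378.] 909 z [152.5 162.6 166.4] along [-30.8 -30.6 -16.6 -16.1] across [32.9 33.1 34.9 35.1]
wrist yellow [325. 400.] 744 z [78.1 86.4 87.9] along [42.4 42.7 56.1 56.5] across [-21.8 -20.3  19.6  21.1]
side blue [354. 336.] 705 z [ 5.4 23.2 37.8] along [-56.9 -56.5  49.5  53. ] across [-22.7 -14.   31.5  32.4]
side yellow [361. 317.] 1214 z [43.4 74.9 89.4] along [-56.7 -56.5  48.7  55.3] across [-29.4 -23.   41.2  83.4]
scene blue [405. 301.] 288 z [ 5.6 21.2 36.6] along [-48.5 -43.6  56.9  57.8] across [-16.2 -12.9  30.2  30.8]
scene yellow [403. 284.] 801 z [44.8 80.8 91.1] along [-16.5 -13.5  56.7  57.1] across [-33.2 -31.6  30.1  31.5]
```

Rim is already 4 mm below plinth top with no contact force; aligned within ~0.5 mm. Lower the last 4 mm.

>>> {"fn": "send_rows", "kwargs": {
  "plan": [
    [[1,0,0],[0,0,0]],
    [[2,0,0],[0,0,0]],
    [[3,0,0],[0,0,0]],
    [[4,0,0],[0,0,0]],
    [[4,0,0],[0,0,0]],
    [[4,0,0],[0,0,0]]
  ]
}}

```text
time: 17.25
ee_pos: [509.9, 219.0, 53.7]
tool_rot: [0.057, 1.57, -0.053]
ft_force: [0.5, -0.8, -3.3]
opening: 61.4
```

>>> {"fn": "send_rows", "kwargs": {
  "plan": [
    [[0.4,0,0],[0,0,0]],
    [[0.8,0,0],[0,0,0]],
    [[0.8,0,0],[0,0,0]]
  ]
}}

```text
time: 17.55
ee_pos: [510.0, 219.0, 53.5]
tool_rot: [0.222, 1.569, 0.113]
ft_force: [-1.9, -1.1, 4.8]
opening: 61.8
```

>>> {"fn": "send_rows", "kwargs": {
  "plan": [
    [[0,0,0],[0,0,0]],
    [[0,0,0],[0,0,0]],
    [[0,0,0],[0,0,0]],
    [[0,0,0],[0,0,0]],
    [[0,0,0],[0,0,0]],
    [[0,0,0],[0,0,0]]
  ],
  "gripper": -1
}}

```text
time: 18.15
ee_pos: [510.0, 219.0, 53.4]
tool_rot: [0.194, 1.57, 0.085]
ft_force: [1.3, -0.3, 0.4]
opening: 92.1
```

>>> {"fn": "send_rows", "kwargs": {
  "plan": [
    [[-10,0,0],[0,0,0]],
    [[-35,0,0],[0,0,0]],
    [[-70,0,0],[0,0,0]],
    [[-110,0,0],[0,0,0]],
    [[-150,0,0],[0,0,0]],
    [[-180,0,0],[0,0,0]],
    [[-200,0,0],[0,0,0]],
    [[-200,0,0],[0,0,0]],
    [[-200,0,0],[0,0,0]]
  ]
}}

```text
time: 19.05
ee_pos: [509.5, 219.0, 253.6]
tool_rot: [0.39, 1.569, 0.281]
ft_force: [0.4, 0.2, -0.0]
opening: 92.0
```

```bash
python3 rel.py 9
python3 - <<'E'
from fit import *
for P,c in comp('wrist9',18,32,70,100):
    if len(P)>200: print(c); box(P,38)
for P,c in comp('side9',5,17,60,110): print('orange',c,P.mean(0).round())
a=cv2.imread('pics/wrist9.png');b=cv2.imread('pics/side9.png')[200:350,270:470]
cv2.imwrite('pics/m9.png',np.hstack([cv2.resize(a,(400,300)),cv2.resize(b,(400,300),interpolation=cv2.INTER_CUBIC)]))
E
```

```text
t 19.05 yaw 83.73 pos [509.5 219.  253.6] open 92.0 shift [200.1  -0.    0.3] rv [-0.07  0.1  -0.04]
[ 0.4  0.2 -0. ]
wrist yellow [325. 219.] 4472 z [48.3 81.3 84.1] along [-55.3 -55.2  53.2  55.8] across [-30.4 -29.7  29.5  30.3]
side blue [354. 337.] 605 z [ 5.4 20.8 35.8] along [-56.9 -56.6  49.   53.1] across [-22.7 -16.   31.5  32.3]
side yellow [355. 314.] 1892 z [39.1 74.9 84.9] along [-56.6 -56.3  52.5  55.7] across [-31.  -23.2  31.2  31.9]
scene blue [406. 301.] 257 z [ 5.6 19.7 32. ] along [-51.5 -49.8  56.8  57.4] across [-15.1 -12.5  30.2  30.7]
scene yellow [410. 283.] 1174 z [40.6 76.6 86.4] along [-54.2 -49.5  56.9  57.6] across [-31.5 -30.   30.1  30.6]
[325. 220.]
  try [510.2 220.3] yaw -6.0 overlap 6613.0 hull 6612.660203789361 rect 111.9 61.4
  try [509.8 220.1] yaw 174.09 overlap 6277.0 hull 6612.660203789361 rect 111.9 61.4
orange [422.  82.] [  551. -1034.    85.]
orange [360. 230.] [558. -23.  79.]
```

View pics/m9.png

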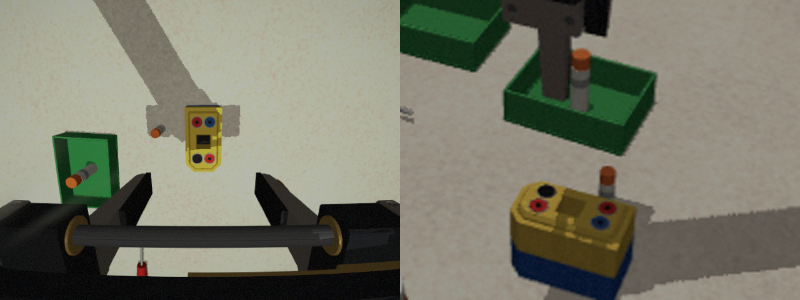

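Yellow sits flush on blue, cut ends together (side crop (572,230)). Its top is at 84 mm (38+46), centre is (510.2,220.3) against blue's (509.7,220.4), and yaw is −6.0° against −6.2°. The tube is standing in the bin and the gripper is clear. Hand in.

```bash
python3 -c "
from cell import ctrl
print(ctrl.finish_job())"
```

```text
the job is handed in; nothing more can be done
None
```

The job is done and handed in at about 19 s on the robot's clock; the hand-in gives no verdict.

**What I did:** I lifted the larger needle tube out of the blue box and released it upright in the leftmost green bin. I then picked the yellow box up across its width, turned it about 53° and lowered it over the blue box's raised top, cut corners over cut corners. After letting go, I lifted the gripper about 200 mm clear.

**Last checks:**
- **Stack:** the yellow top is at about 84 mm, the seated height. Its centre is within about 0.5 mm of the blue box's and its yaw within 0.2°. The side picture shows the two boxes flush and level.
- **Tube:** its cap is at about (558, -23) mm, inside the bin, and it is still standing.
- **Robot:** the wrist force is about 0 N, so it is touching nothing.
- **Bystanders:** the arm never worked near the cone, jar or screwdriver, though I did not re-measure their positions at the end.

**Disagreement:** before the final lowering, the camera and arm-pose estimates of the sideways alignment differed by 1–2 mm. I followed the camera, and the box went down with no contact force until it seated.

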